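Close and latch the sliding-lid food keeper

TASK

Close the white food keeper: slide its wooden lid towards the latch until you feel it touch the hidden rubber seal, going gently so that the seal is not squeezed by hand. Then lift the latch's wire bail over the two prongs on the lid, let its cross bar down behind them, and press the lever past centre until it lies flat and holds the lid drawn tight. Leave the things standing round the box where they are.

Things in the scene. Friction and masses are not known exactly. Their poses are not given: they have to be found in the camera images.
- keeper_box: White box, 130 mm wide (its x), 360 mm long (its y, -165 to +195 mm), fixed to the worktop; origin on the worktop, z up. A white deck (top at z = 79 mm) covers y from -165 to -20 mm and carries a steel toggle latch on the centre line x = 0. A wooden lid (112 x 250 x 10 mm, top at z = 70 mm) slides along y in grooves over the rest and closes towards -y; groove lips beside it reach up to z = 79 mm.
- latch_pivot (a point): The lever's hinge axis (along the box's x), in the middle of the latch, at x = 0, y = -60, z = 95 mm of the box; does not move. Its axes are the box's.
- lever_tip (a point): Rolled free end (11 mm thick) of the steel lever, a plate 30 mm wide and 5 mm thick, whose mid-plane passes through the pivot; this point is 96 mm from the pivot. The bail is hinged to the lever 24 mm from the pivot, 0.21 rad below the plate (seen with the lever flat), so pulling the bail's bar towards the lid raises the lever.
- lever (a joint): Lever angle q, rad: 0 = flat (its stop, on a bumper), pointing to -y, away from the lid, level with the pivot; 1.57 = upright; 1.9 = other stop. From the pivot the lever runs along y = -cos q, z = sin q. Light friction: it stays where left. Dead centre is at 0.21: below that the bail's pull holds it shut. Pressing it down takes up to about 10 N near the tip.
- bail_bar (a point): Middle of the wire bail's cross bar: round steel, 8 mm thick, 76 mm long along the box's x, joined by two 6 mm arms (at x = -38 and +38 mm) to the lever, 120 mm from the bail's hinge. It can be pinched in the middle from above and turns between the fingers. This bar must go over and behind the prongs. Let go, the bail stays up if steep, but sinks by its weight if nearly level.
- bail (a joint): Bail angle relative to the lever, rad; 0 = as latched; grows as the bail is raised off the lid. The bail's rise above level is about this value minus the lever's angle.
- lid (a joint): How far the lid stands open along +y, m: 0 = its latched place, up to 0.10. Friction about 2 N. It meets the seal somewhere between 0.004 and 0.012, differently each time; the seal is out of sight below the deck and can only be felt. With the lid touching the seal the bail can be hooked; farther out than 0.014 it may not reach.
- lid_pull (a point): Grip of the lid: wooden bar 16 mm wide (x), 60 mm long (y), 30 mm tall above the lid's top, with rounded edges; this point is at its middle, 22 mm above the lid's top and 8 mm below the bar's top. It moves with the lid; axes are the box's.
- prong_seat (a point): Where the bar's middle rests when hooked: on the +y side of two 8 mm steel prongs on the lid, on ledges whose top is 4 mm lower. Prongs at x = -25 and +25 mm from here (40 mm free between), leaning to +y, tops 12 mm above this point: let the bar down with its centre 5 to 8 mm beyond this point in y. Latched it is 96 mm from the pivot; the bar can reach 118 mm. 25 mm above the lid; axes as the box.
- seal (a joint): How far the hidden rubber seal is pressed in, m: 0 = untouched. It gives from 2 N on and takes 2.2 N more for each mm. Touch it firmly enough to feel (0.0005 or more) but not beyond 0.005 by hand; latched, it is pressed in 4 to 12 mm by the latch.
- spice_0: Spice jar, 41 mm across, 105 mm tall, standing on the far side of the box; leave alone.
- spice_1: Spice jar, 41 mm across, 105 mm tall, standing on the far side of the box; leave alone.
- egg_timer: Domed egg timer, 61 mm across, 60 mm tall, on the far side of the box; leave alone.
- teaspoon: Teaspoon, 132 mm long, lying on the near side of the box; leave alone.
- trivet: Round trivet, 114 mm across, 9 mm thick, lying on the black hob to the left; leave alone.
- matchbox: Matchbox, 36 x 54 x 16 mm, lying on the black hob to the left; leave alone.

How it is judged:
On the way, in this order (a step that is already met when the one before it is completed fails the run):
1. the lid has been slid up against the seal (touching it) while the bail is still off the prongs (value of joint seal above 0.0005 m and distance between bail_bar and prong_seat above 0.03 m), for 0.05 s.
2. the bail's bar is down behind the prongs while the lever is still up (y of bail_bar in the frame of prong_seat between -0.003 and 0.025 m and z of bail_bar in the frame of prong_seat below 0.007 m and value of joint lever above 0.7 rad), for 0.1 s.
At the end, for the whole second after the job is handed in: The lever lies flat (within 0.1 rad), past centre; the bail's bar sits behind both prongs (within 6 mm); the lid is drawn to within 3 mm of its latched place and presses the seal in by more than 2.5 mm (value of joint lever below 0.1 rad and y of bail_bar in the frame of prong_seat between -0.004 and 0.006 m and z of bail_bar in the frame of prong_seat below 0.008 m and value of joint lid below 0.003 m and value of joint seal above 0.0025 m); the robot touches nothing.
It fails at once if the seal is squeezed in by more than 5 mm before the bail is at the prongs (value of joint seal above 0.005 m and distance between bail_bar and prong_seat above 0.03 m).
It fails at once if a bystander is moved by more than 30 mm or knocked over (distance of any of spice_0, spice_1, egg_timer, teaspoon, trivet, matchbox from where it was at the start of the episode above 0.03 m or angle between any of spice_0, spice_1, egg_timer's own z axis and vertical above 0.5 rad).
It also fails if it takes over 64 s, if anything falls off the work surface, if the arm or the gripper's body presses on something with over 40 N, if the wrist force passes 120 N, or if a joint passes its speed limit or range.

ROBOT

A 7-joint arm with a two-finger parallel gripper is mounted at the origin on a cart in front of the work surface, level with it; the furniture and walls round the work are solid. World frame = base frame: x ahead of the robot, y to its left, z up, the work surface at z = 0. Lengths are in m, angles in rad, forces in N, time in s.
With the tool pointing down it reaches from about 0.35 to 0.9 m from the base axis. Payload 8.1 kg.
Tool frame: the origin (TCP) lies between the finger pads; the fingertips stand 8 mm ahead of it and the grasp point (between the pads) lies 11 mm behind it; z points along the fingers, y is the line along which they close (so a half turn about z gives the same grasp; the last joint's range is limited). The gripper opens to 85 mm and grips with 20 to 120 N. Pads are 22 mm wide; open, the fingers measure 114 mm over their backs; the gripper's body (76 mm by 85 mm) begins 54 mm behind the grasp point. The pads swing forward as they close: fully open they stand 13 mm farther back than shut.
Start: joints at [-1.213, 0.434, 0.025, 1.573, -0.012, 1.134, -0.075], TCP at [0.278, 0.56, 0.239] pointing down, gripper open.
Joint ranges: [-2.62, 2.62], [-0.44, 2.09], [-1.27, 1.32], [0.08, 2.57], [-1.32, 4.46], [0.12, 2], [-2.74, 2.74]. Speed limits (rad/s): [2.22, 2.22, 3.01, 3.01, 3.14, 3.14, 3.14].

INTERFACE

Orientations are given as a unit quaternion [x, y, z, w].
In Python, from workcell import env gives the robot as it stands. Calls block until the motion is done:
- env.move_ptp(position, orientation): joint-space move of the TCP to a pose.
- env.move_linear(position, vel=0.15, frame=None, threshold=None): straight line of the TCP; frame=None keeps the orientation; vel is the mean speed in m/s. With threshold (N) it stops when the force on the tool has changed by that much, and returns True; else False.
- env.set_joints(angles): joint-space move.
- env.command_gripper(opening): opening from 0.0 (shut) to 1.0 (fully open); the grip force is fixed at half the most; returns when the fingers have stopped.
- env.sleep(seconds).
- env.solve_ik(position, orientation): joint angles nearest the present ones, or None.
- env.get_obs(): the state.
- env.grab_frame(name): name is "scene" or "top"; returns a dict with "image" (480x640x3 uint8, blue, green, red), "depth" (480x640 float32, m along the optical axis (not along the pixel's ray), 0 where there is no reading), "camera_matrix" (3x3 intrinsics, pixels), "world_to_cam" (4x4, takes a point from world to camera coordinates). Camera axes: x right, y down, z forward; pixel columns grow to the right and rows downward; lengths in m; the calibration is good to about 2 mm. A picture is of the moment at which its call begins.
A pose or a line that the arm cannot do raises env.PlanningError and nothing moves.
- env.sign_off(): hands the job in; it is judged then, once.
The state is a dict: "clock": time; "joint_pos": joint angles; "joint_velocities": joint speeds; "effort": joint torques, N m; "ee_pos": TCP position; "ee_rot": TCP orientation; "force": force on the tool from outside, world axes, zero at the start; "wrist_torque": the same for the moment, N m; "grip_width": opening from 0.0 (shut) to 1.0 (fully open); "grip_force": force on a finger pad.
Only numpy, scipy, OpenCV 4.12 (cv2) and the standard library are available. Lean on these libraries where they do the work, as an engineer would, in place of code of your own. Each camera call takes 0.05 s, during which the arm holds its last target. There are 200 camera calls.

## Working session

There is one attempt and no reset: what is moved stays moved. The work goes in short steps, each a Python script; the robot and the scene stay as the last script left them, time stands still between calls to the robot, and variables do not carry over. Pictures are saved under pics/ and viewed, at most 10 in all, crops included, and the job is handed in when it is done.

```bash
mkdir -p pics; ls; python3 - <<'E'
from workcell import env
import cv2,numpy as np
for n in("scene","top"):
    f=env.grab_frame(n);cv2.imwrite(f"pics/{n}0.png",f["image"]);np.savez(f"pics/{n}0.npz",**f)
    print(f["camera_matrix"],np.linalg.inv(f["world_to_cam"]).round(3))
print(env.get_obs())
E
```

```text
pics
[[533.4613038    0.         322.02264889]
 [  0.         533.4613038  250.23050972]
 [  0.           0.           1.        ]] [[ 0.895 -0.294  0.337  0.173]
 [-0.447 -0.568  0.691 -0.731]
 [-0.011 -0.769 -0.639  0.917]
 [ 0.     0.     0.     1.   ]]
[[471.09996213   0.         326.37943756]
 [  0.         471.09996213 240.99444852]
 [  0.           0.           1.        ]] [[ 0.034 -0.966  0.255  0.368]
 [-0.999 -0.034  0.004  0.119]
 [ 0.005 -0.255 -0.967  0.971]
 [ 0.     0.     0.     1.   ]]
{'clock': 0.1, 'joint_pos': array([-1.21263458,  0.43515368,  0.02494469,  1.57397872, -0.01161349,
        1.13398427, -0.07511457]), 'joint_velocities': array([ 0.00149086, -0.00135023, -0.000813  , -0.00300487,  0.00058647,
        0.00172301, -0.00129042]), 'effort': array([ 2.40039852e-03, -6.71748877e+01,  1.02758143e+00, -3.16903210e+01,
        1.57216005e-02,  7.22287325e-03,  8.28499560e-05]), 'ee_pos': array([0.27773161, 0.55942909, 0.23861445]), 'ee_rot': array([ 2.28379061e-01,  9.73572046e-01, -6.81168166e-04, -1.07494151e-04]), 'force': array([ 0.3935623 , -0.09172582,  0.81075925]), 'wrist_torque': array([0.02262607, 0.06463146, 0.00141381]), 'grip_force': 0.0, 'grip_width': 1.0030535959997477}
```

View pics/scene0.png

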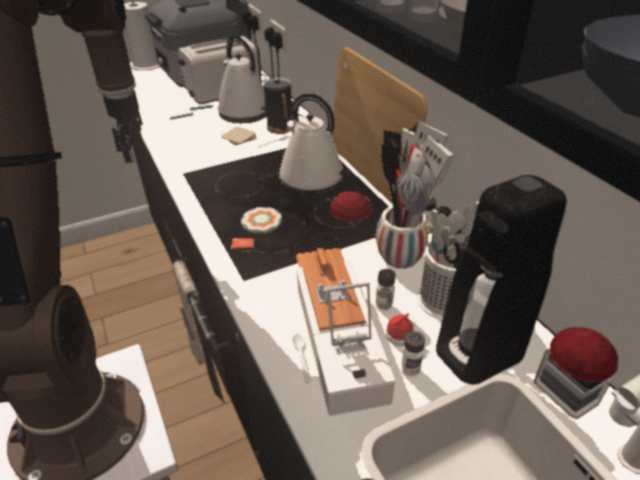

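View pics/top0.png

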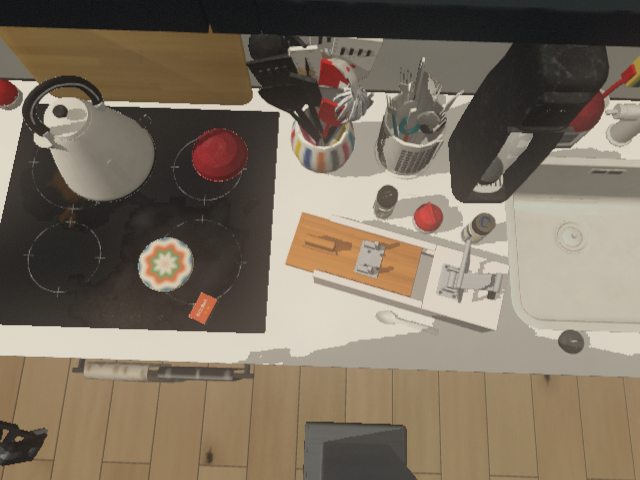

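The scene view shows the box at about (340,330), with the bail raised near (350,310). In the top view the orange lid spans (287–420, 215–297), with the pull at (322,243), prongs at (370,258) and latch at (470,280).

```bash
cat > h.py <<'E'
import numpy as np,cv2
from workcell import env
def cloud(f):
    K=f["camera_matrix"];d=f["depth"];v,u=np.mgrid[:480,:640]
    P=np.stack([(u-K[0,2])/K[0,0]*d,(v-K[1,2])/K[1,1]*d,d],-1)
    T=np.linalg.inv(f["world_to_cam"]);return P@T[:3,:3].T+T[:3,3]
def ray(f,uv,z):
    K=f["camera_matrix"];T=np.linalg.inv(f["world_to_cam"])
    r=T[:3,:3]@np.linalg.solve(K,[*uv,1.]);return T[:3,3]+r*(z-T[2,3])/r[2]
def proj(f,p):
    c=f["world_to_cam"]@[*p,1];q=f["camera_matrix"]@c[:3];return q[:2]/q[2]
E
python3 - <<'E'
import numpy as np,cv2
from h import *
f=dict(np.load("pics/top0.npz"));P=cloud(f)
hsv=cv2.cvtColor(f["image"],cv2.COLOR_BGR2HSV)
m=(cv2.inRange(hsv,(5,110,60),(20,255,255))>0)
win=np.zeros((480,640),bool);win[205:305,280:430]=1
lid=m&win&(abs(P[...,2]-.07)<.006)
print("lid z",np.median(P[lid][:,2]),lid.sum())
r=cv2.minAreaRect(P[lid][:,:2].astype(np.float32)*1000);print("lid rect",r)
win[:]=0;win[200:340,280:520]=1
top=win&(abs(P[...,2]-.079)<.005)&(hsv[...,1]<60)
n,lab,st,c=cv2.connectedComponentsWithStats(top.astype(np.uint8))
for i in range(1,n):
    if st[i,4]>60: print(st[i],np.median(P[lab==i],0),cv2.minAreaRect(P[lab==i][:,:2].astype(np.float32)*1000))
hi=win&(P[...,2]>.09)&(P[...,2]<.3)
n,lab,st,c=cv2.connectedComponentsWithStats(hi.astype(np.uint8))
for i in range(1,n):
    if st[i,4]>15: print("hi",st[i],np.median(P[lab==i],0).round(3),P[lab==i].max(0).round(3))
a=cv2.resize(f["image"][205:335,280:520],None,fx=3.3,fy=3.3,interpolation=2);cv2.imwrite("pics/c1.png",a)
g=cv2.imread("pics/scene0.png");cv2.imwrite("pics/c2.png",cv2.resize(g[240:410,285:435],None,fx=3.5,fy=3.5,interpolation=2))
E
```

```text
lid z 0.07197282979703434 5194
lid rect ((579.78515625, 67.5020980834961), (248.77096557617188, 110.8296127319336), 75.30535125732422)
[ 313  214  197  116 5163] [ 0.51809076 -0.10711964  0.08072494] ((551.7174682617188, -42.5250244140625), (361.7227478027344, 130.83177185058594), 75.37228393554688)
[356 242  29  36 399] [0.57484328 0.03435428 0.07560157] ((571.397216796875, 37.919952392578125), (44.75688552856445, 64.4788589477539), 75.43453979492188)
hi [378 200  19   7  98] [0.679 0.007 0.103] [0.685 0.024 0.109]
hi [472 212  24  22 398] [ 0.643 -0.178  0.107] [ 0.666 -0.16   0.111]
hi [305 234  31  16 280] [0.596 0.135 0.101] [0.611 0.164 0.106]
hi [ 442  239   61   64 1336] [ 0.523 -0.136  0.147] [ 0.576 -0.087  0.233]
hi [364 240  16   8  88] [0.596 0.034 0.094] [0.605 0.05  0.112]
hi [357 264  16   9  87] [0.548 0.045 0.094] [0.557 0.062 0.114]
```

View pics/c1.png

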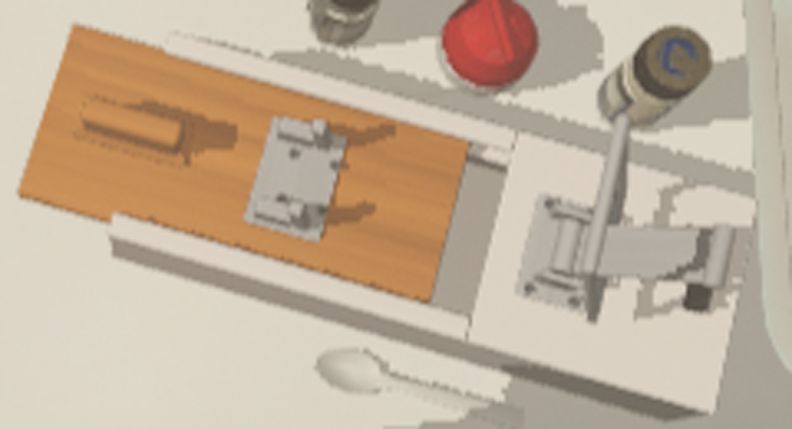

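View pics/c2.png

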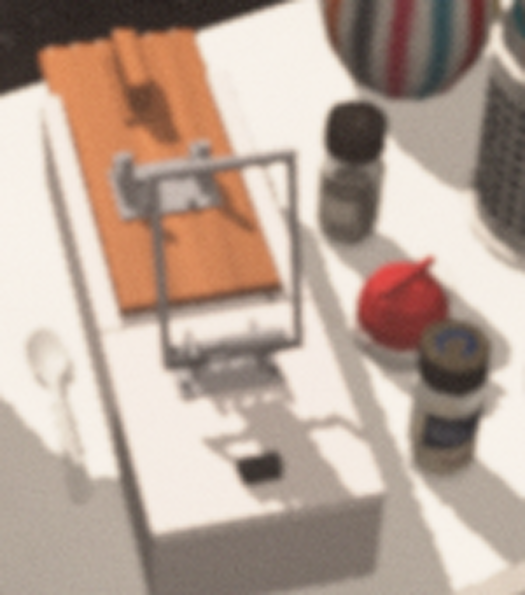

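The crops show the lever pointing to −box-y (rolled end about (720,255) in c1). The bail is raised steeply, with its bar at about (225,165) in c2 and running from near side to far side. The prongs are open towards +y. Next I measure everything in the box frame.

```bash
cat >> h.py <<'E'
TH=np.deg2rad(75.35);YB=np.array([np.cos(TH),np.sin(TH),0]);XB=np.array([YB[1],-YB[0],0])
R=np.stack([XB,YB,[0,0,1]],1);O=np.array([.5517,-.0425,0])-.015*YB
def W(p): return O+R@np.asarray(p,float)
def B(P): return (np.asarray(P)-O)@R
E
python3 - <<'E'
from h import *
np.set_printoptions(suppress=True,precision=1)
for nme in("top","scene"):
    f=dict(np.load(f"pics/{nme}0.npz"));Q=B(cloud(f))*1000
    sel=lambda x,y,z:(Q[...,0]>x[0])&(Q[...,0]<x[1])&(Q[...,1]>y[0])&(Q[...,1]<y[1])&(Q[...,2]>z[0])&(Q[...,2]<z[1])
    for k,a in dict(deck=((-60,60),(-160,-130),(60,85)),lidtop=((-50,50),(60,80),(60,80)),lat=((-45,45),(-170,60),(86,300)),pull=((-15,15),(120,230),(88,115)),prL=((-40,-15),(40,120),(97,130)),prR=((15,40),(40,120),(97,130))).items():
        p=Q[sel(*a)]
        if len(p): print(nme,k,len(p),"min",np.percentile(p,2,0),"med",np.median(p,0),"max",np.percentile(p,98,0))
        if k=="lat":
            for z in range(86,250,8):
                q=p[(p[:,2]>=z)&(p[:,2]<z+8)]
                if len(q): print(z,len(q),"x",q[:,0].min(),q[:,0].max(),"y",q[:,1].min(),np.median(q[:,1]),q[:,1].max())
E
```

```text
top deck 679 min [ -58.3 -159.6   77.6] med [ -19.6 -146.2   80.7] max [  58.3 -130.5   83.9]
top lidtop 505 min [-47.6  60.5  68.9] med [-0.8 70.  72.6] max [47.6 79.6 77.2]
top lat 1390 min [ -40.8 -138.5   86.7] med [ -2.2 -79.  144.7] max [ 35.8 -41.5 231.5]
86 98 x -30.893120594430147 29.049461594939547 y -145.0396506353205 -71.08758219546922 -40.56343626042834
94 88 x -23.38118206558076 20.65871306112572 y -145.03629999889546 -59.54687213616453 -47.39097059655034
102 159 x -22.24219891593344 21.490699283589972 y -70.6575260481308 -60.63978554522687 -48.632245228672396
110 73 x -40.969170320905825 36.32578337425501 y -83.449450212671 -78.5902032201566 -64.89603232295957
118 81 x -40.775555242433036 36.14594037194874 y -83.83280714960758 -78.40867684791567 -74.5074312312276
126 83 x -40.98470731775008 36.835655055197144 y -91.22387996789716 -84.8350335274894 -71.3957783720475
134 85 x -41.02701958041952 35.9441348869697 y -97.60921489731841 -91.25948857789187 -69.8174066126223
142 99 x -41.456433977397246 36.25056196572122 y -103.86934307616995 -98.43855605742696 -69.013149541514
[... 3256 characters left out ...]
379082 -49.61285957584664
206 26 x -42.780781836687 38.9840694274433 y -56.45717630045456 -53.04395657854833 -48.808887114550586
214 24 x -42.62645400191232 37.55573901935252 y -54.15703456182811 -50.43163597872549 -47.28934438376002
222 182 x -43.50988507201394 39.516710593203236 y -53.40157564635797 -48.68280483935887 -42.421495584341635
230 5 x -38.02745929939497 28.760873917773786 y -50.11915997811124 -48.37505624482976 -47.49279024923382
scene pull 140 min [ -9.9 165.9  88.3] med [ -2.9 189.2  98.5] max [  5.2 223.  102.8]
scene prL 22 min [-30.7  85.2  98.8] med [-26.9  88.9 105. ] max [-23.3  93.  111.9]
scene prR 22 min [18.8 86.3 99. ] med [ 23.5  89.2 105.6] max [ 27.   95.4 108.8]
```

```bash
cat >> h.py <<'E'
from scipy.spatial.transform import Rotation as Ro
def down(yaxis,flip=0):
    z=np.array([0,0,-1.]);y=yaxis*(-1 if flip else 1);x=np.cross(y,z)
    return Ro.from_matrix(np.stack([x,y,z],1)).as_quat()
O=O-.0015*XB
def at(): return B(env.get_obs()["ee_pos"])*1000
def fb(): return R.T@env.get_obs()["force"]
def lin(p,**k): return env.move_linear(W(np.array(p)/1000),**k)   # box frame, mm
E
python3 - <<'E'
from h import *
np.set_printoptions(suppress=True,precision=2)
for n,a in(("X",XB),("Y",YB)):
  for fl in(0,1):
    for p in((0,245,83),(0,-46,221),(0,56,92),(0,-120,120)):
      print(n,fl,p,env.solve_ik(W(np.array(p)/1000),down(a,fl)))
E
```

```text
X 0 (0, 245, 83) [-0.65  0.63  0.41  1.73 -0.33  0.84 -0.34]
X 0 (0, -46, 221) [-0.46  0.37  0.74  1.84 -0.29  1.04  0.14]
X 0 (0, 56, 92) [-0.5   0.55  0.58  1.93 -0.41  0.78  0.06]
X 0 (0, -120, 120) [-0.33  0.54  0.79  1.95 -0.5   0.86  0.48]
X 1 (0, 245, 83) [-0.21  0.62 -0.24  1.69  0.19  0.85  2.35]
X 1 (0, -46, 221) [ 0.82  0.53 -1.06  1.74  0.5   1.17  2.5 ]
X 1 (0, 56, 92) [-0.    0.5  -0.12  1.88  0.08  0.76  2.72]
X 1 (0, -120, 120) [-0.51  0.7   1.15  1.97 -0.78  1.   -2.38]
Y 0 (0, 245, 83) [-0.44  0.61  0.11  1.72 -0.08  0.82  1.01]
Y 0 (0, -46, 221) [-0.35  0.35  0.58  1.83 -0.22  1.03  1.63]
Y 0 (0, 56, 92) [-0.27  0.5   0.24  1.91 -0.17  0.75  1.39]
Y 0 (0, -120, 120) [-0.18  0.48  0.57  1.94 -0.35  0.82  1.89]
Y 1 (0, 245, 83) [-0.8   0.69  0.67  1.75 -0.53  0.89 -1.73]
Y 1 (0, -46, 221) [-0.64  0.47  1.05  1.85 -0.46  1.09 -1.25]
Y 1 (0, 56, 92) [-0.57  0.58  0.69  1.93 -0.5   0.81 -1.43]
Y 1 (0, -120, 120) [-0.49  0.68  1.11  1.96 -0.74  0.98 -0.85]
```

```bash
python3 - <<'E'
from h import *
np.set_printoptions(suppress=True,precision=2)
q=down(XB,0)
env.command_gripper(0.0)
env.move_ptp(W([0,.255,.18]),q); lin((0,255,85),vel=.15)
env.sleep(.2); print(at(),fb(),env.get_obs()["clock"])
y=255
print("touch",lin((0,225,85),vel=.02,threshold=1.3),at(),fb(),env.get_obs()["clock"])
E
```

```text
[  0.58 255.38  86.1 ] [ 0.42  0.51 -0.12] 3.6667
touch True [ -0.2  237.97  84.66] [-0.06  0.32  0.32] 4.55
```

```bash
python3 - <<'E'
from h import *
np.set_printoptions(suppress=True,precision=2)
print("fast",lin((0,198,85),vel=.05,threshold=9),at(),fb())
env.sleep(.2);print(at(),fb())
for i in range(3):
    h=lin((0,170,85),vel=.012,threshold=5)
    a=at();f=fb();env.sleep(.15);print(h,a,f,at(),fb(),env.get_obs()["clock"])
    if fb()[1]>4.0 or not h: break
E
```

```text
fast False [  0.33 197.74  85.15] [ 0.12  0.77 -0.44]
[  0.07 198.1   84.99] [-0.18 -0.3  -0.58]
True [ -0.17 182.1   84.8 ] [-0.03  2.31  1.15] [ -0.58 182.3   84.41] [0.57 1.2  0.59] 7.2333
True [ -0.87 182.18  84.16] [0.15 0.78 0.07] [ -1.12 182.31  83.88] [ 0.33 -0.04  0.34] 7.775
True [ -1.41 182.29  83.6 ] [ 0.01  1.61 -0.24] [ -1.73 182.4   83.3 ] [0.03 0.17 1.1 ] 8.3
```

```bash
python3 - <<'E'
from h import *
np.set_printoptions(suppress=True,precision=2)
def avg():
    F=[];P=[]
    for _ in range(12): env.sleep(.02);F.append(fb());P.append(at())
    return np.mean(F,0),np.mean(P,0)
print(*avg())
for y in(182.0,181.5,181,180.5,180):
    h=lin((0,y,85),vel=.01,threshold=12);F,P=avg();print(y,h,F,P,env.get_obs()["clock"])
    if F[1]>5 or h: break
E
```

```text
[0.14 0.51 0.29] [ -1.69 182.44  83.3 ]
182.0 False [-1.11  3.57 -0.38] [ -0.18 182.43  85.01] 9.075
181.5 False [-1.83  4.81 -0.61] [ -0.18 182.06  85.02] 9.525
181 False [-1.33  5.4  -0.53] [ -0.16 181.73  85.03] 9.975
```

```bash
python3 - <<'E'
from h import *
np.set_printoptions(suppress=True,precision=2)
def avg():
    F=[];P=[]
    for _ in range(10): env.sleep(.02);F.append(fb());P.append(at())
    return np.mean(F,0),np.mean(P,0)
for y in(180.3,179.6):
    h=lin((0,y,85),vel=.01,threshold=12);F,P=avg();print(y,h,F,P,env.get_obs()["clock"])
    if F[1]>7 or h: break
lin((0,183,85),vel=.03);lin((0,195,85),vel=.1);lin((0,195,250),vel=.25)
f=env.grab_frame("top");np.savez("pics/top1.npz",**f)
g=env.grab_frame("scene");np.savez("pics/scene1.npz",**g)
for nme,f in(("top",f),("scene",g)):
    Q=B(cloud(f))*1000
    sel=lambda x,y,z:(Q[...,0]>x[0])&(Q[...,0]<x[1])&(Q[...,1]>y[0])&(Q[...,1]<y[1])&(Q[...,2]>z[0])&(Q[...,2]<z[1])
    for k,a in dict(pull=((-15,15),(60,190),(90,115)),prL=((-40,-15),(0,60),(97,130)),prR=((15,40),(0,60),(97,130)),bar=((-45,45),(-70,-20),(220,245))).items():
        p=Q[sel(*a)]
        if len(p):print(nme,k,len(p),"min",np.percentile(p,2,0),"med",np.median(p,0),"max",np.percentile(p,98,0))
    cv2.imwrite(f"pics/{nme}1.png",f["image"])
print(env.get_obs()["clock"])
E
```

```text
180.3 False [-1.69  5.57 -0.99] [ -0.18 181.28  85.03] 10.3917
179.6 False [-1.35  6.83 -1.19] [ -0.18 180.87  85.04] 10.8083
top bar 251 min [-39.16 -48.63 225.88] med [ -1.3  -44.32 229.82] max [ 39.77 -41.   232.34]
scene pull 146 min [ -8.33 107.71  91.28] med [ -1.59 134.68  98.83] max [  6.54 166.55 102.61]
scene prL 24 min [-29.75  27.61  97.46] med [-26.15  32.95 105.28] max [-22.93  38.56 111.42]
scene prR 25 min [20.13 28.59 97.97] med [ 23.81  32.6  106.51] max [ 27.86  38.53 110.25]
scene bar 195 min [-40.54 -51.8  220.57] med [ -1.   -48.48 226.83] max [ 38.32 -43.31 230.35]
12.25
```

```bash
python3 - <<'E'
from h import *
np.set_printoptions(suppress=True,precision=2)
env.move_ptp(W([0,-.046,.29]),down(YB,0)); env.command_gripper(.5)
print(lin((0,-46,221),vel=.12,threshold=8)); env.command_gripper(0.)
o=env.get_obs();print(at(),fb(),o["grip_width"],o["grip_force"],o["clock"])
f=env.grab_frame("scene");np.savez("pics/scene2.npz",**f);t=env.grab_frame("top");np.savez("pics/top2.npz",**t)
a=cv2.resize(f["image"][210:410,280:440],None,fx=2.6,fy=2.6,interpolation=2);b=cv2.resize(t["image"][190:330,280:480],None,fx=1.9,fy=1.9)
c=np.zeros((520,800,3),np.uint8);c[:a.shape[0],:a.shape[1]]=a;c[:b.shape[0],416:416+b.shape[1]]=b;cv2.imwrite("pics/c3.png",c)
Q=B(cloud(t))*1000
for x in((-40,-15),(15,40)):
    p=Q[(Q[...,0]>x[0])&(Q[...,0]<x[1])&(Q[...,1]>10)&(Q[...,1]<70)&(Q[...,2]>97)&(Q[...,2]<120)]
    if len(p):print(len(p),np.percentile(p,[2,50,98],0))
E
```

```text
False
[  0.37 -45.92 221.51] [0.7  0.04 1.98] 0.060579686230901854 58.628602623939514 15.4917
28 [[-27.95  32.74  98.03]
 [-24.56  37.53 109.15]
 [-20.    43.13 113.35]]
26 [[ 22.56  32.89  98.39]
 [ 25.35  37.35 108.92]
 [ 29.76  46.85 112.79]]
```

View pics/c3.png

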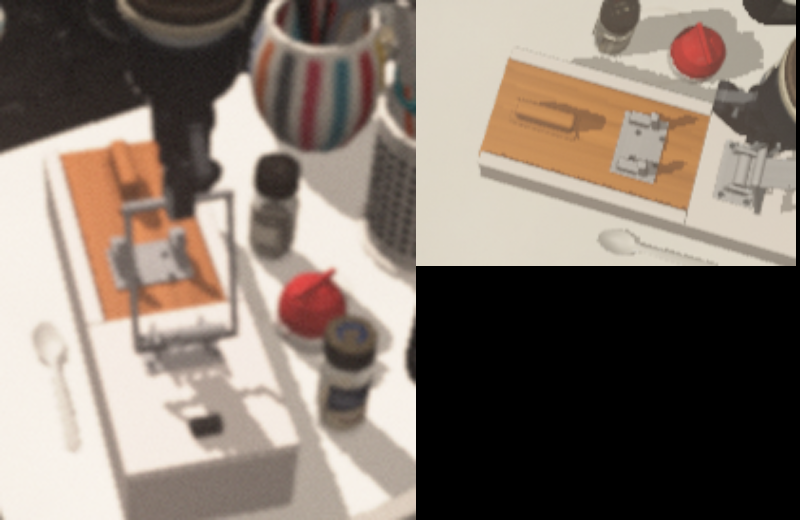

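The bar is pinched in the middle: the fingers meet it at about (180,205) in c3. The prongs in the top view are clear of the hand at about (640,145). Next I carry the bar along an arc.

```bash
python3 - <<'E'
from h import *
np.set_printoptions(suppress=True,precision=2)
P0=at();bz=P0[2]+5;x=P0[0]
d0,e0=np.hypot(P0[1]+60,bz-95),np.arctan2(bz-95,P0[1]+60)
d1,e1=np.hypot(109.5,27),np.arctan2(27,109.5)
for s in np.linspace(0,1,9)[1:]:
    d=d0+(d1-d0)*s;e=e0+(e1-e0)*s
    h=lin((0,-60+d*np.cos(e),90+d*np.sin(e)),vel=.12,threshold=25)
    print(s,h,at(),fb(),env.get_obs()["grip_width"])
    if h: break
print(env.get_obs()["clock"])
f=env.grab_frame("scene");np.savez("pics/scene3.npz",**f);t=env.grab_frame("top")
a=cv2.resize(f["image"][210:410,280:440],None,fx=2.9,fy=2.9,interpolation=2);cv2.imwrite("pics/c4.png",a)
Q=B(cloud(f))*1000
p=Q[(abs(Q[...,0])>26)&(abs(Q[...,0])<45)&(Q[...,1]>38)&(Q[...,1]<70)&(Q[...,2]>114)&(Q[...,2]<140)];print(len(p),np.percentile(p,[2,50,98],0) if len(p) else "")
E
```

```text
0.125 False [  0.21 -25.89 215.19] [2.08 0.86 0.73] 0.06096468559253572
0.25 False [  0.23  -9.18 206.64] [ 2.65 -0.7   0.92] 0.061125381938775133
0.375 False [  0.26   7.27 195.32] [2.56 0.29 0.59] 0.06255957304381175
0.5 False [  0.37  21.54 181.84] [ 4.54  0.76 -0.47] 0.06396810694004385
0.625 False [  0.09  32.84 166.6 ] [ 4.17  0.7  -1.52] 0.06268713251767472
0.75 False [  0.13  40.77 150.67] [ 3.15 -0.24  0.38] 0.06178684953589977
0.875 False [  0.5   46.55 133.82] [ 4.23  0.16 -0.71] 0.05852166621074391
1.0 False [ -0.13  49.57 116.3 ] [ 4.91 -1.56 -0.8 ] 0.062241072777992505
18.05
57 [[-41.36  38.51 115.21]
 [-27.44  45.62 118.65]
 [ 38.79  50.03 121.72]]
```

View pics/c4.png

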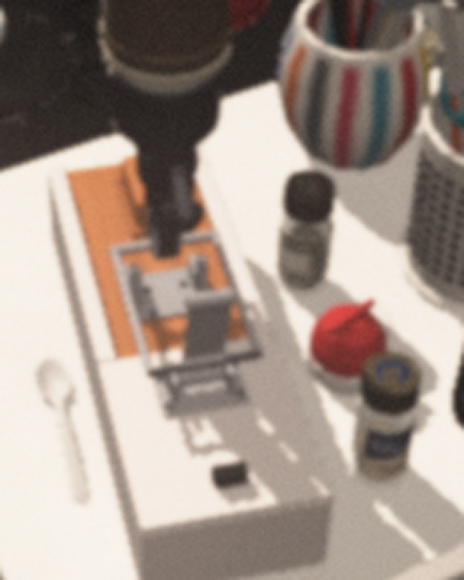

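The lever stands nearly upright, and the bar at (165,240) is above and beyond the prongs. I'll lower it.

```bash
python3 - <<'E'
from h import *
np.set_printoptions(suppress=True,precision=2)
print(lin((0,50,104),vel=.06,threshold=8),at(),fb())
print(lin((0,50,91),vel=.04,threshold=8),at(),fb())
env.command_gripper(.35);env.sleep(.3);print(at(),fb())
lin((0,50,200),vel=.2);env.sleep(.2)
print(env.get_obs()["clock"])
lin((0,50,300),vel=.25)
f=env.grab_frame("scene");t=env.grab_frame("top");np.savez("pics/top4.npz",**t);np.savez("pics/scene4.npz",**f)
a=cv2.resize(f["image"][230:410,285:425],None,fx=2.8,fy=2.8,interpolation=2);b=cv2.resize(t["image"][200:320,320:480],None,fx=2.5,fy=2.5)
c=np.zeros((520,800,3),np.uint8);c[:a.shape[0],:a.shape[1]]=a;c[:b.shape[0],395:395+b.shape[1]]=b;cv2.imwrite("pics/c5.png",c)
for f in(t,f):
    Q=B(cloud(f))*1000
    for k,a in dict(bar=((32,38),(32,60),(90,130)),barm=((-14,14),(32,62),(88,130)),lev=((-12,12),(-100,-40),(130,210)),tip=((-12,12),(-110,-40),(178,210))).items():
        p=Q[(Q[...,0]>a[0][0])&(Q[...,0]<a[0][1])&(Q[...,1]>a[1][0])&(Q[...,1]<a[1][1])&(Q[...,2]>a[2][0])&(Q[...,2]<a[2][1])]
        if len(p):print(k,len(p),np.percentile(p,[2,50,98],0).tolist())
E
```

```text
False [ -0.58  49.87 103.41] [-2.04 -1.36  0.48]
True [-1.49 49.96 92.7 ] [-0.74  2.05 -0.29]
[-0.4  49.26 93.69] [-0.78 -0.    0.01]
20.375
bar 21 [[32.40413119875757, 32.81983161972195, 97.5661352099614], [36.06021753398096, 48.297475845474395, 100.02571689484907], [37.74400491651855, 53.87647661344178, 103.01618691328058]]
barm 61 [[-12.720230837465072, 46.736306634787496, 96.43811855828798], [-0.33182087854396597, 50.8636039217232, 99.92816854960407], [13.626238812741777, 54.393910368071886, 104.3352615378228]]
lev 131 [[-11.673262245670397, -65.51894092184882, 131.69193644139716], [-1.314699593889311, -63.40443907187786, 156.70177615354862], [11.44207385169649, -60.98603293194557, 195.14410598227133]]
tip 13 [[-11.936276833865222, -65.65109986942777, 178.16462971293038], [-6.801253437112136, -63.96020061108487, 193.99710827334326], [2.2566889313471967, -62.74985364705012, 196.21042662637177]]
bar 13 [[32.87027930075326, 33.66544974354054, 96.36782111539229], [35.06497728832508, 42.59172770880625, 98.31133007122972], [37.770697043697666, 49.12707149661685, 100.72106663448524]]
barm 48 [[-13.364964732971371, 41.69345649180204, 92.2495497704221], [-0.2050028526905745, 46.65771574492594, 97.17302568801662], [13.343478451824588, 51.765029834826024, 100.94791086510091]]
lev 286 [[-11.505539533568381, -75.91488244816566, 131.72427318081566], [-0.30471397263747213, -70.47423947964725, 169.21155144877002], [11.290123928019241, -66.0392223968687, 196.79407914711064]]
tip 110 [[-11.555862239847842, -76.1162929914448, 178.90861132966384], [-0.4808005578789483, -72.83230782410607, 191.92617261675815], [11.48371672897067, -67.22354402455753, 197.27658786823648]]
```

View pics/c5.png

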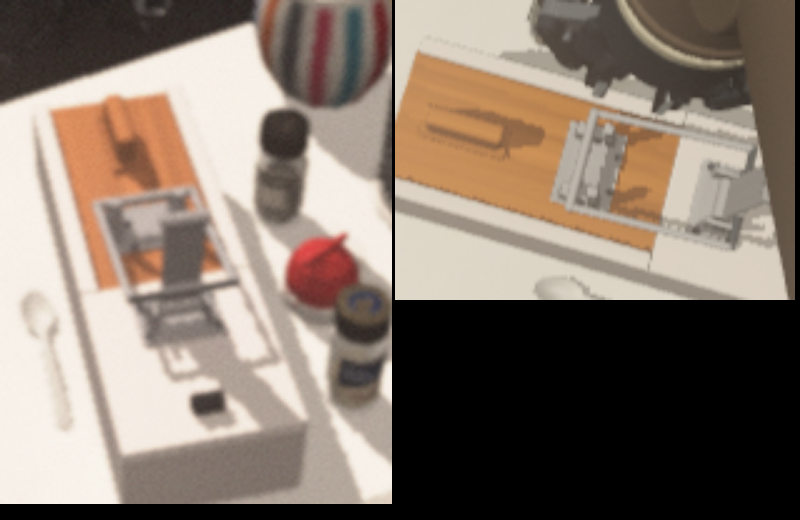

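The bar lies behind both prongs (at about (600,165) in the right-hand crop), with its centre at z ≈ 95 mm and the lever at about 1.46 rad. Now I press the lever.

```bash
python3 - <<'E'
from h import *
np.set_printoptions(suppress=True,precision=2)
def tcp(q,r=78): 
    return (0,-60-r*np.cos(q)+2.5*np.sin(q)+14.5, 95+r*np.sin(q)+2.5*np.cos(q)+8)
env.command_gripper(0.)
p=tcp(1.75);lin((0,p[1],240),vel=.25);print(lin(p,vel=.15,threshold=10),at(),fb())
for q in(1.5,1.25,1.0,.8,.6,.4,.25,.1,0.):
    h=lin(tcp(q),vel=.1,threshold=45);print(q,h,at()-np.array(tcp(q)),fb(),env.get_obs()["clock"])
    if h:break
p=tcp(0)
print(lin((0,p[1],p[2]-6),vel=.03,threshold=25),at(),p,fb())
env.sleep(.2);print(fb())
lin((0,p[1],p[2]+15),vel=.1);lin((0,p[1]+20,280),vel=.25)
env.move_ptp(W([-.1,.25,.28]),down(YB,0))
f=env.grab_frame("scene");t=env.grab_frame("top");np.savez("pics/top5.npz",**t)
a=cv2.resize(f["image"][230:410,285:425],None,fx=2.8,fy=2.8,interpolation=2);b=cv2.resize(t["image"][200:340,320:510],None,fx=2.1,fy=2.1)
c=np.zeros((520,800,3),np.uint8);c[:a.shape[0],:a.shape[1]]=a;c[:b.shape[0],395:395+b.shape[1]]=b;cv2.imwrite("pics/c6.png",c)
for f in(t,f):
    Q=B(cloud(f))*1000
    for k,a in dict(barm=((-14,14),(25,62),(90,130)),prong=((-35,35),(20,60),(103,130)),lev=((-12,12),(-135,-80),(85,190)),tip=((-12,12),(-165,-135),(85,190))).items():
        p=Q[(Q[...,0]>a[0][0])&(Q[...,0]<a[0][1])&(Q[...,1]>a[1][0])&(Q[...,1]<a[1][1])&(Q[...,2]>a[2][0])&(Q[...,2]<a[2][1])]
        if len(p):print(k,len(p),np.percentile(p,[2,50,98],0).round(1).tolist())
print(env.get_obs()["clock"])
E
```

```text
False [  0.53 -28.43 180.06] [ 1.02  0.59 -0.21]
1.5 False [ 0.55 -0.49  0.9 ] [ 0.35  0.92 -0.41] 22.8667
1.25 False [-0.04 -0.18  0.  ] [-0.21  0.39  0.01] 23.2083
1.0 False [-0.17 -0.1  -0.13] [0.12 0.65 0.32] 23.55
0.8 False [-0.26 -0.16 -0.19] [-0.12  0.43  1.08] 23.8583
0.6 False [-0.39 -0.35 -0.33] [ 0.6  -0.5   0.38] 24.1667
0.4 False [-0.46 -0.16 -0.31] [-0.19  0.12 -0.71] 24.475
0.25 False [-0.41 -0.03 -0.22] [-0.21  0.44  0.09] 24.7417
0.1 False [-0.4   0.05 -0.14] [0.16 0.48 0.54] 25.0083
0.0 False [0.33 0.1  0.17] [0.89 0.14 1.16] 25.2583
True [   0.45 -123.43  105.28] (0, np.float64(-123.5), np.float64(105.5)) [-6.55  0.46 18.15]
[-6.19  0.49 21.  ]
barm 60 [[-12.7, 32.6, 97.2], [-0.3, 36.5, 100.6], [12.9, 40.2, 103.5]]
prong 59 [[-27.3, 26.7, 103.0], [10.1, 32.1, 108.1], [31.6, 37.1, 112.1]]
lev 378 [[-11.6, -134.1, 95.8], [-0.1, -107.7, 99.3], [11.5, -81.5, 102.1]]
tip 181 [[-11.2, -159.8, 97.0], [0.1, -148.3, 100.1], [11.3, -135.6, 104.7]]
barm 47 [[-13.0, 28.3, 92.4], [-0.3, 32.9, 97.9], [12.6, 38.5, 102.2]]
prong 33 [[-31.0, 20.6, 103.3], [20.5, 27.3, 107.1], [27.7, 32.5, 110.9]]
lev 270 [[-11.4, -132.9, 94.2], [0.0, -107.9, 97.3], [11.5, -81.9, 100.5]]
tip 168 [[-11.5, -163.5, 93.6], [-0.1, -149.9, 98.1], [11.2, -135.6, 102.3]]
28.25
```

View pics/c6.png

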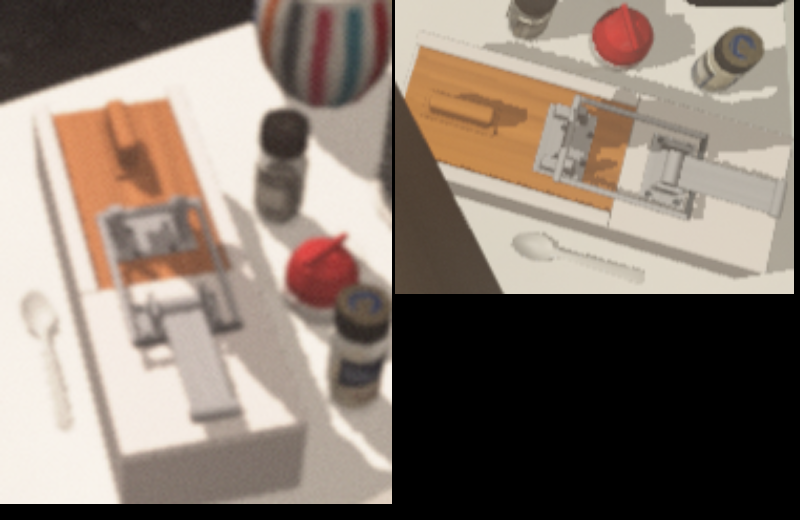

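The lever lies flat, with its top at z ≈ 98 mm all along. The bar sits at y ≈ 36 mm behind both prongs, the lid is drawn in, and the bystanders visible in the crop have not moved. I'll hand it in.

```bash
python3 -c "
from workcell import env
print(env.sign_off())"
```

```text
the job is handed in; nothing more can be done
None
```

I handed the job in at about 28 s of the 64 s allowed: the lid was slid gently onto the seal, the bail hooked behind both prongs, and the lever pressed flat and holding; sign-off returned no verdict.

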